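Load the platform shaker with two locking staining boxes

TASK

Load the shaker: fold the blue lid of the open deep box fully shut, set that box on the shaker's platform so that its base pockets drop right down over the two platform lugs, then stack the shallow green-lidded box on it so that its base locks down over the lugs of the blue lid. Once the stack is locked, pull the black start knob on the shaker's front straight out to its stop, hold it there a moment and let it spring back. Keep the boxes upright throughout and leave the bottles and petri dishes where they stand.

Things in the scene. Friction and masses are not known exactly. Their poses are not given: they have to be found in the camera images.
- deep_box: Deep staining box, off-white, with hinged blue lid, open at first. 64 mm wide (x), 130 mm long (y), 50 mm high when shut without lugs (body 42 + lid 8), about 0.35 kg. Origin: underside centre, z up. Hinge on the long +x side. Grasp across the 64 mm at mid-length. Underside: two pockets 39 (x) x 19 (y) mm, 8 deep, at y -42 and +42 mm; 1.5 mm play a side on the lugs, fits either way round.
- deep_lid (a joint): Angle of the blue lid: 0 shut; 1.5 to 1.85 rad at first (upright or leaning back over +x); limit 1.95. The hinge is stiff (0.03 N m): the lid stays where it is left, so push it over and press it shut.
- deep_hinge (a point): Middle of the lid's hinge line, which runs along the box's y at x +31, z 42 mm of the box; axes as the box. The lid is 62 mm from hinge to free edge, 129 mm wide, 8 mm thick (on top of the hinge plane when shut). Two lugs like the platform's stand on its outer face 31 mm from the hinge, at y -42 and +42 mm; the face between them is flat.
- deep_box_top (a point): Centre of the top face of the deep box's lid when shut, 50 mm above the box's origin, axes as the box: where the shallow box's underside centre lies when locked on.
- shallow_box: Shallow staining box: off-white body, green lid latched shut. 64 mm wide (x), 130 mm long (y), 35 mm high without lugs (body 27 + lid 8), about 0.20 kg. Origin: underside centre, z up. Same base pockets as the deep box, fits either way round. Grasp across its 64 mm at mid-length, mostly below the lid.
- shaker: White platform shaker, fixed to the worktop: 228 mm deep (x), 170 mm wide (y), housing 60 mm high; on it an aluminium platform 120 x 160 mm, its top 72 mm above the worktop, with two dark lugs. Origin: underside centre. The front panel with the start knob faces its -x.
- shaker_seat (a point): Centre of the platform's top face, 72 mm above the worktop, axes as the shaker: where the deep box's underside centre lies when locked, its length along y. The two lugs stand at y -42 and +42 mm: oblong, tapered, 36 (x) x 16 (y) mm at the root, 30 x 10 mm at the top, 7 mm high.
- start_knob (a joint): Travel of the start knob: 0 at rest, 0.012 m at its stop, straight out of the front panel (level, along the shaker's -x). Its spring pulls back with 2 N at rest, 5 N at the stop.
- knob_grip (a point): Point on the axis of the round black start knob, midway along its grip (27 mm thick, 21 mm long in x), 16 mm out from the front panel, 30 mm above the worktop, axes as the shaker; a 32 mm flange closes its outer end. Can be pinched from above, fingers closing along y.
- stain_bottle: Amber-brown stain bottle, 34 mm thick, 75 mm tall: a bystander to be left alone. Origin: centre of the underside.
- xylene_bottle: Whitish reagent bottle with a black cap, 37 mm thick, 86 mm tall: a bystander to be left alone. Origin: centre of the underside.
- petri_1: Cream petri dish, 60 mm wide, 15 mm high: a bystander to be left alone. Origin: centre of the underside.
- petri_2: Pink petri dish, 60 mm wide, 15 mm high: a bystander to be left alone. Origin: centre of the underside.

How it is judged:
By the outcome, as a careful person would: the job done as asked, in the order asked, and still so for the second after the job is handed in, with the robot touching nothing.
It also fails if it takes over 72 s, if anything falls off the work surface, if the arm or the gripper's body presses on something with over 40 N, if the wrist force passes 120 N, or if a joint passes its speed limit or range.

ROBOT

A 6-joint arm with a two-finger parallel gripper is mounted at the origin on a cart in front of the work surface, level with it; the furniture and walls round the work are solid. World frame = base frame: x ahead of the robot, y to its left, z up, the work surface at z = 0. Lengths are in m, angles in rad, forces in N, time in s.
With the tool pointing down it reaches from about 0.275 to 0.85 m from the base axis. Payload 5.2 kg.
Tool frame: the origin (TCP) lies on the centre line of the jaws, within the pads' length; the fingertips stand env.tip_extent ahead of it and the grasp point (between the pads) lies 8 mm behind it (env.tip_extent is the distance from the TCP to the fingertips, in m); z points along the fingers, y is the line along which they close (so a half turn about z gives the same grasp; the last joint's range is limited). The gripper opens to 85 mm and grips with 20 to 120 N. Pads are 22 mm wide; open, the fingers measure 114 mm over their backs; the gripper's body (76 mm by 85 mm) begins 54 mm behind the grasp point. The pads swing forward as they close: fully open they stand 13 mm farther back than shut.
Start: joints at [-1.461, 0.259, 1.535, -0, 1.348, -0.203], TCP at [0.169, -0.523, 0.204] pointing down, gripper open.
Joint ranges: [-3.14, 3.14], [-0.91, 2.08], [0.19, 2.58], [-1.22, 4.36], [0.22, 2.71], [-3.12, 3.12]. Speed limits (rad/s): [2.57, 2.57, 3.14, 3.14, 3.14, 3.14].

INTERFACE

Orientations are given as a unit quaternion [x, y, z, w].
In Python, from cell import env gives the robot as it stands. The module is installed in compiled form; this text tells all that it offers.
- The arm moves only by the tool move_arm, never from a script. Its argument "moves" is a list of rows, each a list of 7 numbers: the shift along the tool's x, y, z in mm, then the turn, a rotation vector about the tool's x, y, z in degrees, then the opening, from 0 (shut) to 1 (fully open). A call has 1 to 12 rows; each row is the pose to reach, as a shift and turn from the pose commanded when the call began, along the tool's axes at that moment; what a row does not reach only later rows make up. A row lasts 1/12 s, in which the tool goes at most 41.7 mm and 7.16 degrees, less where a joint would pass 70% of its speed; a pose out of reach is approached as far as the arm can. A call with a gripper value outside its range is refused whole. The fingers move at their own pace and stop on an object; the grip force is fixed at half the most. Time passes only in rows, so rows that repeat a pose let the fingers close. It gives the time, the measured TCP pose, the force, the opening and the grip force at its end, in the units of the state.
- env.sense(): the state, without advancing time (a new reading comes with each control period).
- env.get_image(name): name is "scene" or "top" or "wrist"; returns the picture (384x512x3 uint8, red, green, blue); there is no depth.
- env.camera_model(name): a dict with "mtx" (3x3 intrinsics, pixels), "world_from_camera" (4x4, takes a point from camera to world coordinates). Camera axes: x right, y up, looking along -z (the intrinsics and any distortion apply to the point x, -y, -z); pixel columns grow to the right and rows downward; lengths in m; the calibration is good to about 2 mm. A picture is of the moment at which its call begins: read the wrist's pose just before it. camera_model takes no time and is no camera call; for the wrist camera it gives the pose at the moment of the call.
- env.close_job(): hands the job in; it is judged then, once.
Trained networks look in the newest picture that a camera, given by its name, has taken for a name from the list of things; names that differ only in an ending like _2 or _b are one class to them, and where a whole thing is asked for, a point or a joint stands for the part that bears it (a point fixed in the world has none). Each returns a list of dicts, best first, with "confidence" (0 to 1); they miss things now and then, are a little off and sometimes report something else, mostly with a low value. They report only what shows in the picture. A call takes as long as a camera call.
- env.outline_of(camera, label): "pixels" (384x512 bool, what is visible of it) and "centre" ([column, row] in pixels, amid what is visible of it).
The state is a dict: "time": time; "joint_positions": joint angles; "qvel": joint speeds; "effort": joint torques, N m; "position": TCP position; "orientation": TCP orientation; "force": force on the tool from outside, world axes, zero at the start; "moment": the same for the moment, N m; "gripper_width": finger opening in m; "finger_force": force on a finger pad.
Only numpy, scipy, OpenCV 4.12 (cv2) and the standard library are available. Lean on these libraries where they do the work, as an engineer would, in place of code of your own. Each camera call takes 0.05 s, during which the arm holds its last target. There are 200 camera calls.

## Working session

There is one attempt and no reset: what is moved stays moved. The work goes in short steps, Python scripts to look and compute and a tool call to move; the robot and the scene stay as the last step left them, time stands still between calls to the robot, and variables do not carry over. Pictures are saved under pics/ and viewed, at most 14 in all, crops included, and the job is handed in when it is done.

Besides the shell and the picture viewer there is one more tool, called in YAML: its name, and indented under it one key for each argument. move_arm: Moves the arm, as the interface text tells. Its arguments: {"type":"object","properties":{"moves":{"type":"array","items":{"type":"array","items":{"type":"number"}}}},"required":["moves"]}

```bash
mkdir -p pics; python3 - <<'E'
from cell import env
import cv2,numpy as np
s=env.sense();print(s['time'],s['position'],s['orientation'],s['gripper_width'],env.tip_extent)
ims=[]
for c in("scene","top"):
    im=env.get_image(c);cv2.imwrite(f"pics/{c}0.png",im[...,::-1])
    m=env.camera_model(c);print(c,np.round(m['mtx'],1).tolist(),np.round(m['world_from_camera'],3).tolist(),[k for k in m])
    for l in("deep_box","deep_lid","shallow_box","shaker","start_knob","stain_bottle","xylene_bottle","petri_1"):
        for o in env.outline_of(c,l)[:2]:
            p=o['pixels'];ys,xs=np.nonzero(p);print(c,l,round(o['confidence'],2),np.round(o['centre'],1),p.sum(),xs.min(),xs.max(),ys.min(),ys.max())
E
```

```text
0.0 [ 0.16919964 -0.52272498  0.20326662] [ 9.87792442e-01  1.55773114e-01  2.53513079e-05 -9.09877703e-04] 0.08507893558184905 0.011
scene [[356.5, 0.0, 256.2], [0.0, 356.5, 191.2], [0.0, 0.0, 1.0]] [[-0.773, 0.427, -0.47, 0.153], [-0.635, -0.52, 0.572, 0.502], [0.0, 0.74, 0.672, 0.635], [0.0, 0.0, 0.0, 1.0]] ['mtx', 'world_from_camera']
scene deep_box 0.88 [257.8 203. ] 2023 240 287 164 236
scene deep_lid 0.61 [251.  186.7] 636 239 263 163 215
scene shallow_box 0.88 [197.7 279.2] 2359 161 226 246 312
scene shaker 0.66 [260.  202.8] 2124 239 287 164 235
scene shaker 0.64 [309.1 156.8] 4319 259 358 123 192
scene start_knob 0.58 [351.3 171.3] 160 342 357 168 181
scene stain_bottle 0.61 [198.5 207.7] 334 189 204 191 219
scene xylene_bottle 0.71 [205.2 178.8] 360 197 211 164 195
scene petri_1 0.75 [258.5 311.3] 747 244 274 297 327
scene petri_1 0.64 [295.1 263.3] 586 284 312 253 278
top [[428.4, 0.0, 251.8], [0.0, 428.4, 194.9], [0.0, 0.0, 1.0]] [[0.009, 0.992, -0.126, 0.422], [-1.0, 0.007, -0.013, 0.02], [-0.012, 0.126, 0.992, 0.955], [0.0, 0.0, 0.0, 1.0]] ['mtx', 'world_from_camera']
top deep_box 0.55 [261.1 196.7] 2511 226 293 169 224
top deep_lid 0.58 [255.1 184. ] 602 227 286 169 194
top shallow_box 0.63 [145.2 205.3] 1875 118 181 188 222
top shaker 0.55 [372.6 187.5] 9294 329 414 131 255
top start_knob 0.48 [369.5 245.5] 171 365 378 241 254
top stain_bottle 0.75 [247.5 122.3] 345 237 254 110 134
top stain_bottle 0.72 [206.6 141.7] 251 204 220 134 153
top xylene_bottle 0.88 [247.2 121.2] 323 238 254 110 133
top petri_1 0.97 [162.6 271. ] 634 147 174 259 286
top petri_1 0.8 [222.5 269.8] 629 210 236 257 285
```

```bash
python3 - <<'E'
import cv2
im=cv2.imread("pics/top0.png")[90:300,90:430];cv2.imwrite("pics/t0.png",cv2.resize(im,None,fx=2.3,fy=2.3,interpolation=cv2.INTER_CUBIC))
im=cv2.imread("pics/scene0.png")[110:340,120:400];cv2.imwrite("pics/s0.png",cv2.resize(im,None,fx=2.5,fy=2.5,interpolation=cv2.INTER_CUBIC))
E
```

```text
(no output)
```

View pics/t0.png

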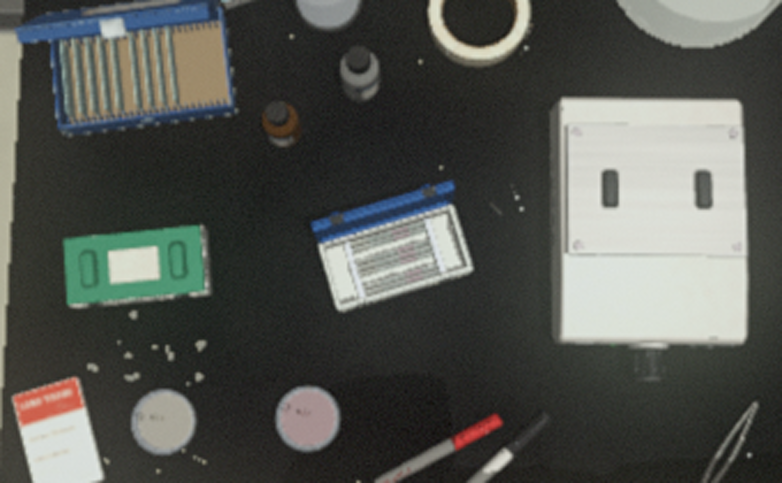

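View pics/s0.png

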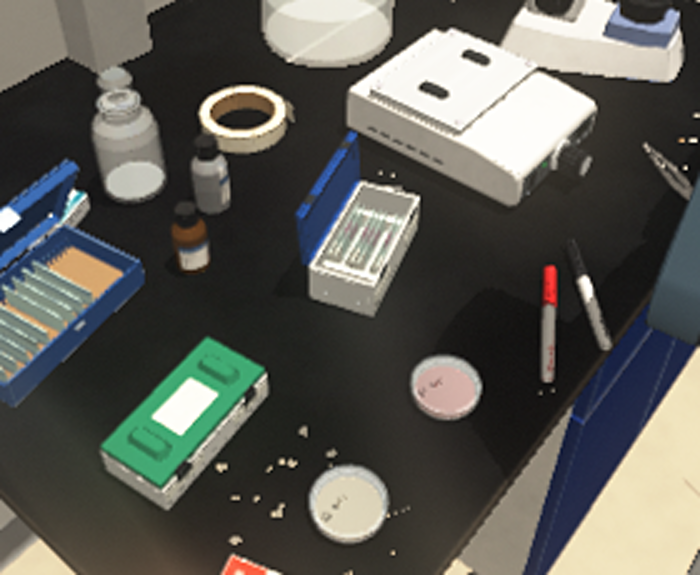

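The top view shows the deep box at about (261,197) px with its lid up on the +x side, the shallow box at (145,205), and the shaker at (372,187) with its lugs at (355,171) and (395,171). The knob is at (371,246). Next I'll fit the poses.

```bash
cat > h.py <<'E'
from cell import env
import cv2,numpy as np
from scipy.optimize import minimize
from scipy.spatial.transform import Rotation as R
def proj(cm,P):
    T=np.linalg.inv(cm['world_from_camera']);p=np.atleast_2d(P)@T[:3,:3].T+T[:3,3]
    p=p*[1,-1,-1];q=p@cm['mtx'].T;return q[:,:2]/q[:,2:]
def ray(cm,px,z):
    d=np.linalg.inv(cm['mtx'])@[px[0],px[1],1];W=np.array(cm['world_from_camera']);d=W[:3,:3]@(d*[1,-1,-1]);o=W[:3,3]
    return o+d*(z-o[2])/d[2]
def cub(x0,x1,y0,y1,z0,z1):return np.array([[x,y,z] for x in(x0,x1) for y in(y0,y1) for z in(z0,z1)])/1e3
def place(P,x,y,yaw,z=0):
    c,s=np.cos(yaw),np.sin(yaw);return P@np.array([[c,s,0],[-s,c,0],[0,0,1]])+[x,y,z]
def sil(cm,parts,S=4):
    m=np.zeros((384*S,512*S),np.uint8)
    for P in parts:
        h=cv2.convexHull(((proj(cm,P)+.5)*S*16).astype(np.int32).reshape(-1,1,2));cv2.fillConvexPoly(m,h,255,shift=4)
    return cv2.resize(m,(512,384),interpolation=cv2.INTER_AREA)/255.
def lid(th):
    P=cub(0,62,-64.5,64.5,0,8);c,s=np.cos(th),np.sin(th) # along d, y, normal
    return np.c_[.031-c*P[:,0]+s*P[:,2],P[:,1],.042+s*P[:,0]+c*P[:,2]]
def fit(views,model,x0,step):
    def f(v):
        t=0
        for cm,m in views:
            r=sil(cm,model(v));t+=1-np.minimum(r,m).sum()/np.maximum(r,m).sum()
        return t
    s=np.vstack([x0]+[np.array(x0)+np.eye(len(x0))[i]*step[i] for i in range(len(x0))])
    r=minimize(f,x0,method='Nelder-Mead',options=dict(initial_simplex=s,xatol=2e-4,fatol=1e-4,maxiter=250));return r.x,r.fun
deep=lambda v:[place(p,v[0],v[1],v[2]) for p in(cub(-32,32,-65,65,0,42),lid(v[3]))]
shal=lambda v:[place(p,v[0],v[1],v[2]) for p in(cub(-32,32,-65,65,0,35),cub(-17,17,-50,50,0,40))]
def to(x,y,z,yawx):
    """row from present pose to TCP at x,y,z pointing down with tool-x yaw (deg)"""
    s=env.sense();q=R.from_quat(s['orientation']);d=q.inv().apply(np.array([x,y,z])-s['position'])*1e3
    t=R.from_euler('z',yawx,degrees=True)*R.from_euler('x',180,degrees=True)
    return np.round(d,1).tolist(),np.round((q.inv()*t).as_rotvec(degrees=True),2).tolist()
E
python3 - <<'E'
from h import *
C={c:(env.get_image(c),env.camera_model(c)) for c in("scene","top")}
def mk(c,l,i=0):
    o=env.outline_of(c,l);return o[i]['pixels'] if len(o)>i else None
D=[(C[c][1],mk(c,'deep_box')) for c in C];H=[(C[c][1],mk(c,'shallow_box')) for c in C]
for n,cs in(("both",(0,1)),("scene",(0,)),("top",(1,))):
    print(n,'deep',fit([D[i] for i in cs],deep,[.42,.0,.25,1.65],[.02,.02,.1,.1]))
    print(n,'shal',fit([H[i] for i in cs],shal,[.4,.25,.0],[.02,.02,.1]))
# lugs, knob
for c,box in(("top",(345,405,160,182)),("scene",None)):
    im,cm=C[c];g=im.max(2)
    if box is None:
        p=proj(cm,[[.47,-.23,.075],[.47,-.32,.075]]);print(p);x0,x1,y0,y1=282,322,130,152
    else:x0,x1,y0,y1=box
    b=(g[y0:y1,x0:x1]<110).astype(np.uint8)
    n,L,st,ce=cv2.connectedComponentsWithStats(b)
    for k in range(1,n):
        if st[k,4]>15:print(c,st[k],ce[k]+[x0,y0],ray(cm,ce[k]+[x0,y0],.0765))
o=env.outline_of("top","start_knob")[0];print('knob',o['centre'],ray(C["top"][1],o['centre'],.035))
for l in("stain_bottle","xylene_bottle","petri_1","petri_2"):
    o=env.outline_of("top",l);print(l,[np.round(ray(C["top"][1],k['centre'],.04 if 'bo' in l else .01),3) for k in o[:2]])
E
```

```text
both deep (array([0.51827543, 0.00980565, 0.30875204, 1.83379872]), np.float64(0.23066177128908327))
both shal (array([0.4 , 0.25, 0.  ]), np.float64(2.0))
scene deep (array([0.52437582, 0.01163321, 0.31025952, 1.61816723]), np.float64(0.03406523996617017))
scene shal (array([0.4 , 0.25, 0.  ]), np.float64(1.0))
top deep (array([0.52360349, 0.01377949, 0.00486824, 1.60803049]), np.float64(0.22546914194169598))
top shal (array([0.4 , 0.25, 0.  ]), np.float64(1.0))
top [  7   4   7  16 101] [354.8019802  171.68316832] [ 0.58319163 -0.1820761   0.0765    ]
top [48  5  6 15 89] [395.47191011 172.07865169] [ 0.58291639 -0.26608025  0.0765    ]
[[339.1391038  152.90387897]
 [355.31312753 138.13751782]]
scene [23  0 11  6 35] [309.97142857 132.42857143] [ 0.58252875 -0.26198051  0.0765    ]
scene [ 6 13 11  6 40] [293.1 145.5] [ 0.58254794 -0.17864097  0.0765    ]
knob [369.9, 244.9] [ 0.43305188 -0.22024276  0.035     ]
stain_bottle [array([0.654, 0.124, 0.04 ])]
xylene_bottle [array([0.7  , 0.044, 0.04 ])]
petri_1 [array([0.375, 0.23 , 0.01 ]), array([0.374, 0.095, 0.01 ])]
petri_2 [array([0.375, 0.23 , 0.01 ]), array([0.374, 0.095, 0.01 ])]
```

```bash
python3 - <<'E'
from h import *
from scipy import ndimage as nd
C={c:(env.get_image(c),env.camera_model(c)) for c in("scene","top")}
def seg(c,roi,th=60):
    im=C[c][0];m=np.zeros(im.shape[:2],bool);x0,x1,y0,y1=roi
    m[y0:y1,x0:x1]=im[y0:y1,x0:x1].max(2)>th
    L,n=nd.label(nd.binary_closing(m,iterations=2));k=1+np.argmax(nd.sum(m,L,range(1,n+1)));return nd.binary_fill_holes(L==k)
D=[(C['scene'][1],seg('scene',(236,292,160,240))),(C['top'][1],seg('top',(222,300,165,230)))]
H=[(C['scene'][1],seg('scene',(158,230,243,316))),(C['top'][1],seg('top',(112,186,184,226)))]
for n,cs in(("both",(0,1)),("scene",(0,)),("top",(1,))):
    print(n,'deep',*fit([D[i] for i in cs],deep,[.523,.01,.28,1.65],[.01,.01,.1,.1]))
    print(n,'shal',*fit([H[i] for i in cs],shal,[.5,.26,.05],[.02,.02,.1]))
vd=fit(D,deep,[.523,.01,.28,1.65],[.01,.01,.1,.1])[0];vs=fit(H,shal,[.5,.26,.05],[.02,.02,.1])[0]
out=[]
for c,(x0,x1,y0,y1) in(("scene",(150,300,150,325)),("top",(105,310,160,235))):
    im=C[c][0][...,::-1].copy();im=cv2.resize(im,None,fx=4,fy=4)
    for P in deep(vd)+shal(vs):
        h=cv2.convexHull(((proj(C[c][1],P)+.5)*4).astype(np.int32).reshape(-1,1,2));cv2.polylines(im,[h],True,(0,255,255),1)
    cv2.imwrite(f"pics/f_{c}.png",im[y0*4:y1*4,x0*4:x1*4])
    print(c)
a=cv2.imread("pics/f_scene.png");b=cv2.imread("pics/f_top.png");b=cv2.resize(b,None,fx=.73,fy=.73);a=cv2.resize(a,(300,350));o=np.zeros((580,600,3),np.uint8)
o[:350,:300]=a;o[355:355+b.shape[0],:b.shape[1]]=b[:225,:600];cv2.imwrite("pics/f.png",o)
E
```

```text
both deep [0.5238748  0.01093336 0.2982619  1.67834087] 0.2028411909644524
both shal [0.51574318 0.2569514  0.11074825] 0.1462398578434816
scene deep [0.52485372 0.01097678 0.29461725 1.66369268] 0.15381961446037262
scene shal [0.51615271 0.25702393 0.1144655 ] 0.09728336067430488
top deep [0.52354915 0.01047837 0.30081105 1.68556885] 0.04447257592232612
top shal [0.51522495 0.25740252 0.0954309 ] 0.046239742341108836
scene
top
```

View pics/f.png

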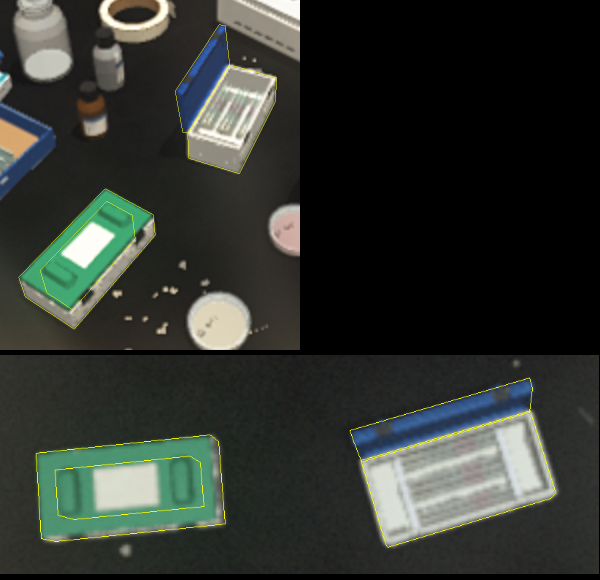

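The overlays match both boxes, so I have deep box (0.524, 0.011, yaw 0.30), lid at 1.67 rad, and shallow box (0.516, 0.257, yaw 0.105).

```bash
python3 -c "
from h import *
print(to(.600,.035,.204,107.2))"
```

```text
([581.6, -398.7, 0.1], [-0.0, -0.0, -89.28])
```

move_arm:
  moves:
    - [582,-399,0,0,0,-89.3,0]
    - [582,-399,0,0,0,-89.3,0]
    - [582,-399,0,0,0,-89.3,0]
    - [582,-399,0,0,0,-89.3,0]
    - [582,-399,0,0,0,-89.3,0]
    - [582,-399,0,0,0,-89.3,0]
    - [582,-399,0,0,0,-89.3,0]
    - [582,-399,0,0,0,-89.3,0]
    - [582,-399,0,0,0,-89.3,0]
    - [582,-399,0,0,0,-89.3,0]
    - [582,-399,0,0,0,-89.3,0]
    - [582,-399,0,0,0,-89.3,0]

```text
time: 2.55
position: [0.4756, -0.1255, 0.2045]
orientation: [0.614, 0.789, 0.0, 0.0]
force: [0.4, -1.0, -0.2]
gripper_width: -0.0
finger_force: 0.0
```

```bash
python3 -c "
from h import *
print(env.sense()['position'],env.tip_extent,to(.600,.035,.204,107.2))
c='wrist';im=env.get_image(c);cv2.imwrite('pics/w1.png',im[...,::-1]);cm=env.camera_model(c);print(np.round(cm['world_from_camera'],3),np.round(cm['mtx'],1))"
```

```text
[ 0.47564106 -0.12549168  0.2044556 ] 0.011 ([125.0, 160.0, 0.5], [0.03, 0.04, -2.98])
[[ 0.967 -0.242 -0.084  0.459]
 [ 0.256  0.92   0.296 -0.043]
 [ 0.006 -0.307  0.952  0.375]
 [ 0.     0.     0.     1.   ]] [[306.5   0.  259.3]
 [  0.  306.5 194. ]
 [  0.    0.    1. ]]
```

move_arm:
  moves:
    - [125,160,0,0,0,-3,0]
    - [125,160,0,0,0,-3,0]
    - [125,160,0,0,0,-3,0]
    - [125,160,0,0,0,-3,0]
    - [125,160,0,0,0,-3,0]
    - [125,160,0,0,0,-3,0]
    - [125,160,40,0,0,-3,0]
    - [125,160,80,0,0,-3,0]
    - [125,160,108,0,0,-3,0]
    - [125,160,108,0,0,-3,0]

```text
time: 3.43
position: [0.5948, 0.0324, 0.0895]
orientation: [0.596, 0.803, -0.003, -0.005]
force: [-1.1, -0.3, -0.9]
gripper_width: 0.0002
finger_force: 0.0
```

```bash
python3 -c "
from h import *
cm=env.camera_model('wrist');print(env.sense()['position'])
im=env.get_image('wrist');cv2.imwrite('pics/w2.png',cv2.hconcat([cv2.imread('pics/w1.png'),im[...,::-1].copy()])[:,:,:] if 0 else cv2.resize(cv2.hconcat([cv2.imread('pics/w1.png'),im[...,::-1].copy()]),(800,300)))"
```

```text
[0.59483144 0.0324176  0.08953521]
```

View pics/w2.png

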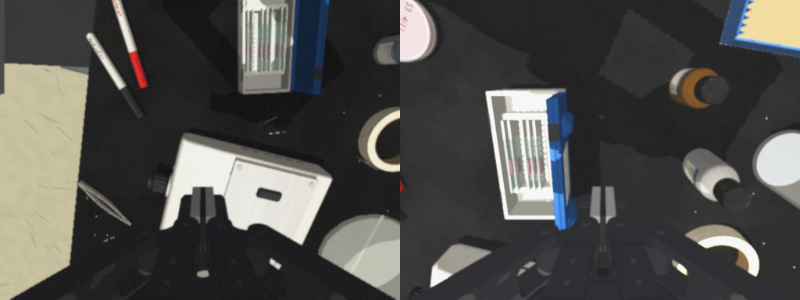

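```bash
python3 -c "
from h import *
s=env.sense();print(s['position'],s['force']);cm=env.camera_model('wrist');q=R.from_quat(s['orientation'])
k=800/1024
print('tip',proj(cm,s['position']+q.apply([0,0,.011]))*k+[400,0])
v=[.524,.011,.30,1.67]
for P in deep(v):
  print(np.round(proj(cm,P)*k+[400,0]).tolist())
print(to(.600,.035,.096,107.2))"
```

```text
[0.59706593 0.03213873 0.09304523] [0.05544943 0.0546446  0.56319624]
tip [[601.75414081 174.66194766]]
[[515.0, 196.0], [502.0, 215.0], [501.0, 87.0], [482.0, 90.0], [567.0, 196.0], [561.0, 215.0], [561.0, 87.0], [553.0, 89.0]]
[[560.0, 214.0], [568.0, 214.0], [552.0, 90.0], [561.0, 90.0], [555.0, 256.0], [565.0, 256.0], [541.0, 95.0], [554.0, 95.0]]
([1.9, 3.6, -3.0], [-0.4, -0.18, -0.37])
```

move_arm:
  moves:
    - [0,-18,-1,0,0,0,0]
    - [0,-32,-4,0,0,0,0]
    - [0,-39,-3,0,0,0,0]
    - [0,-46,-2,0,0,0,0]
    - [0,-52,1,0,0,0,0]
    - [0,-58,4,0,0,0,0]
    - [0,-63,8.5,0,0,0,0]
    - [0,-68,13.5,0,0,0,0]
    - [0,-72,19,0,0,0,0]
    - [0,-76,25,0,0,0,0]
    - [0,-80,30,0,0,0,0]
    - [0,-83,33,0,0,0,0]

```text
time: 4.48
position: [0.5197, 0.0083, 0.062]
orientation: [0.596, 0.803, -0.0, -0.001]
force: [-0.3, -0.4, 0.2]
gripper_width: 0.0
finger_force: 0.0
```

```bash
cat >> h.py <<'E'
from scipy import ndimage as nd
def seg(im,roi,th=60):
    m=np.zeros(im.shape[:2],bool);x0,x1,y0,y1=roi
    m[y0:y1,x0:x1]=im[y0:y1,x0:x1].max(2)>th
    L,n=nd.label(nd.binary_closing(m,iterations=2));k=1+np.argmax(nd.sum(m,L,range(1,n+1)));return nd.binary_fill_holes(L==k)
E
python3 -c "
from h import *
s=env.sense();print(s['position'],s['force'])
a=env.get_image('scene')[150:250,215:315,::-1];b=env.get_image('wrist')[...,::-1]
cv2.imwrite('pics/p3.png',cv2.hconcat([cv2.resize(a,(384,384),interpolation=2),b.copy()])[:, :800])"
```

```text
[0.51965235 0.00825618 0.06199408] [-0.27356608 -0.40299998  0.20254145]
```

View pics/p3.png

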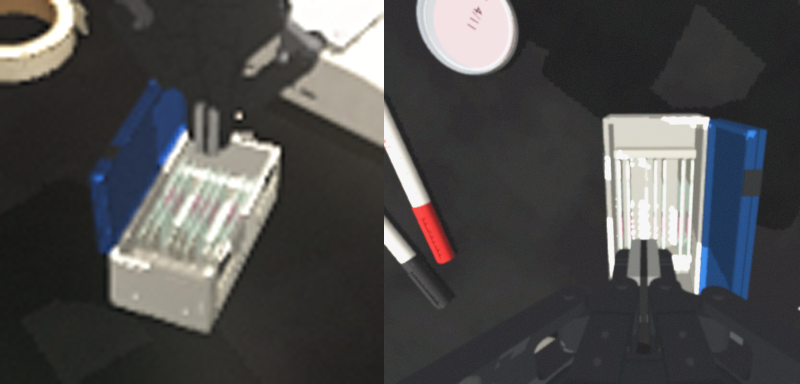

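The lid is still up and the fingers are above the box, so the shut tips look higher than I assumed. I'll triangulate the tip.

```bash
python3 -c "
from h import *
s=env.sense();cm=env.camera_model('wrist');sc=env.camera_model('scene');q=R.from_quat(s['orientation'])
for d in (-.06,-.04,-.03,-.02,-.01,0,.011):
  print(d,proj(cm,s['position']+q.apply([.011,0,d]))[0],proj(cm,s['position']+q.apply([0,0,d]))[0],proj(sc,s['position']+q.apply([0,0,d]))[0])
im=env.get_image('scene');D=seg(im,(236,292,160,240))
print(proj(sc,[.524,.011,.05]))
for c in ('scene','top'):
  for l in('deep_box','deep_lid'):
    o=env.outline_of(c,l)
    if o: print(c,l,o[0]['centre'],o[0]['confidence'])
"
```

```text
-0.06 [257.66529145 268.23049591] [257.7370952  290.97351344] [269.57689765 176.13162403]
-0.04 [257.86215523 245.45225174] [257.92026968 265.81146253] [269.36588042 182.88393591]
-0.03 [257.94246293 236.16020025] [257.9953565  255.49704288] [269.26296546 186.17709821]
-0.02 [258.01348269 227.94281527] [258.06193577 246.35127652] [269.16172337 189.41673016]
-0.01 [258.07673772 220.6238536 ] [258.12137586 238.18619452] [269.0621137  192.60412645]
0 [258.13343541 214.06361258] [258.17476663 230.85208782] [268.9640973  195.74054034]
0.011 [258.18938046 207.59045683] [258.22755324 223.60097109] [268.85807423 199.1331581 ]
[[266.65190045 199.29541933]]
scene deep_box [257.3, 203.8] 0.77
scene deep_lid [250.3, 188.5] 0.87
top deep_box [263.3, 198.9] 0.78
top deep_lid [255.5, 184.5] 0.84
```

```bash
python3 -c "
from h import *
for c,l in(('scene','deep_box'),):
  env.get_image(c);m=env.outline_of(c,l)[0]['pixels'];print(m.sum())
  # ignore pixels near gripper: fit body+lid with free params
  print(fit([(env.camera_model(c),m)],deep,[.524,.011,.30,1.67],[.005,.005,.05,.1]))
for c in('top','wrist'):
  im=env.get_image(c);cm=env.camera_model(c)
  h=cv2.cvtColor(im,cv2.COLOR_RGB2HSV);b=(h[...,0]>100)&(h[...,0]<125)&(h[...,1]>140)&(h[...,2]>40)
  L,n=nd.label(b);k=1+np.argmax(nd.sum(b,L,range(1,n+1)));ys,xs=np.nonzero(L==k);print(c,len(xs),xs.min(),xs.max(),ys.min(),ys.max())
  for th in(1.4,1.67,1.95):
    p=proj(cm,deep([.524,.011,.30,th])[1]);print(th,p.min(0),p.max(0))
"
```

```text
2020
(array([0.52374804, 0.01169072, 0.31126166, 1.6359972 ]), np.float64(0.09204513263457204))
top 9 159 162 96 100
1.4 [226.75904956 175.13139598] [289.43704807 197.32034568]
1.67 [224.48162189 167.42623887] [286.992472   196.07000752]
1.95 [222.47498188 160.48241743] [285.84875607 196.07000752]
wrist 8203 312 376 118 296
1.4 [303.07356376 116.21810704] [334.24413819 367.63743968]
1.67 [306.04376744 116.03830523] [373.33473452 366.36208516]
1.95 [306.04376744 115.80408459] [405.38818173 360.00555188]
```

move_arm:
  moves:
    - [0,0,-40,0,0,0,0]
    - [0,0,-68,0,0,0,0]
    - [0,0,-70,0,0,0,0]
    - [0,40,-70,0,0,0,0]
    - [0,80,-70,0,0,0,0]
    - [0,80,-70,0,0,0,0]
    - [0,80,-40,0,0,0,0]
    - [0,80,-13,0,0,0,0]
    - [0,80,-13,0,0,0,0]
    - [0,80,-13,0,0,0,0]

```text
time: 5.87
position: [0.5956, 0.0316, 0.0746]
orientation: [0.596, 0.803, -0.001, -0.002]
force: [0.2, -0.2, 0.5]
gripper_width: 0.0001
finger_force: 0.0
```

```bash
python3 -c "
from h import *
s=env.sense();print(s['position'],s['force']);cm=env.camera_model('wrist');sc=env.camera_model('scene');q=R.from_quat(s['orientation'])
for d in (-.04,-.02,0,.011):
  print(d,proj(cm,s['position']+q.apply([.011,0,d]))[0],proj(sc,s['position']+q.apply([0,0,d]))[0])
im=env.get_image('wrist')[180:330,200:320,::-1];print(im[:60,58].max(1).tolist())
sm=env.get_image('scene')[150:230,215:295,::-1]
cv2.imwrite('pics/p4.png',cv2.hconcat([cv2.resize(im,(440,550)),cv2.resize(sm,(360,360)) if 0 else cv2.resize(sm,(350,550),interpolation=2)]))"
```

```text
[0.59556315 0.03161951 0.07461826] [ 0.20287921 -0.20812191  0.53248427]
-0.04 [257.82858241 245.47406216] [237.38548098 170.28601144]
-0.02 [257.98434386 227.96219857] [237.70965033 176.91983749]
0 [258.10781066 214.08114006] [238.02363817 183.34530811]
0.011 [258.16539447 207.60713936] [238.19216391 186.79403148]
[32, 39, 41, 41, 39, 37, 40, 37, 43, 46, 51, 52, 53, 51, 52, 51, 53, 51, 51, 52, 52, 52, 51, 52, 53, 52, 53, 53, 49, 53, 51, 52, 51, 51, 51, 51, 51, 50, 53, 53, 52, 50, 53, 52, 51, 51, 49, 50, 51, 49, 52, 49, 50, 53, 53, 51, 54, 52, 50, 48]
```

View pics/p4.png

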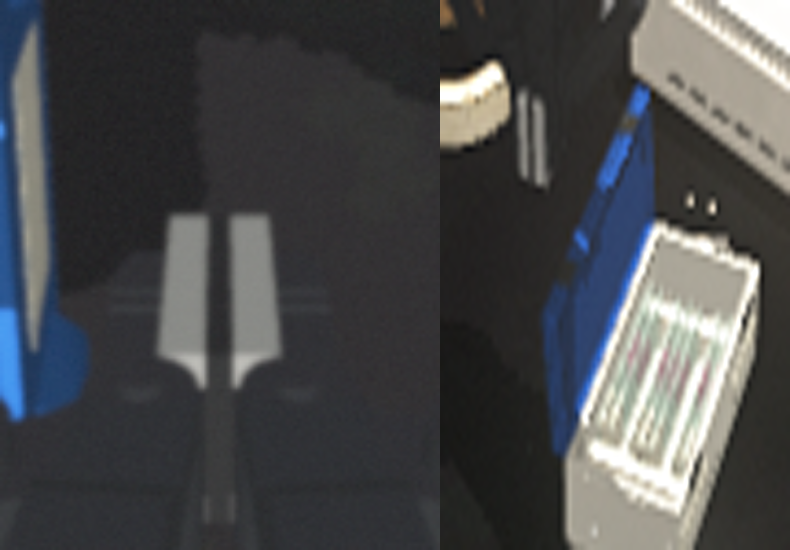

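move_arm:
  moves:
    - [0,0,8,0,0,0,0]
    - [0,0,8,0,0,0,0]
    - [0,-12,8,0,0,0,0]
    - [0,-20,8,0,0,0,0]
    - [0,-28,8,0,0,0,0]
    - [0,-34,8,0,0,0,0]
    - [0,-40,8,0,0,0,0]
    - [0,-40,8,0,0,0,0]

```text
time: 6.63
position: [0.5576, 0.0196, 0.0683]
orientation: [0.596, 0.803, -0.0, -0.0]
force: [0.0, 0.9, 0.4]
gripper_width: -0.0004
finger_force: 0.0
```

```bash
python3 -c "
from h import *
s=env.sense();print(s['position'],s['force'])
d=s['position']-[.524,.011,0];print('X,Y,Z',d@[.955,.2955,0],d@[-.2955,.955,0],d[2])
for c in('scene',):
  env.get_image(c);o=env.outline_of(c,'deep_box')[0]
  print(fit([(env.camera_model(c),o['pixels'])],deep,[.524,.011,.30,1.4],[.005,.005,.05,.2]),o['confidence'])
"
```

```text
[0.55764283 0.01956403 0.06827948] [0.00333123 0.91210233 0.42331999]
X,Y,Z 0.034659571805664174 -0.0017628097907530713 0.06827947936170806
(array([0.52365017, 0.01134737, 0.28634127, 1.29902919]), np.float64(0.051886111003721536)) 0.61
```

move_arm:
  moves:
    - [0,-6,4,0,0,0,0]
    - [0,-13,7,0,0,0,0]
    - [0,-18.5,10,0,0,0,0]
    - [0,-24,14.5,0,0,0,0]
    - [0,-28.5,19.5,0,0,0,0]
    - [0,-32,24,0,0,0,0]
    - [0,-34.5,29,0,0,0,0]
    - [0,-37,33,0,0,0,0]

```text
time: 7.4
position: [0.5229, 0.009, 0.0344]
orientation: [0.596, 0.803, -0.0, -0.0]
force: [-0.1, 0.4, 0.5]
gripper_width: -0.0004
finger_force: 0.3
```

```bash
python3 -c "
from h import *
s=env.sense();print(s['position'],s['force'])
d=s['position']-[.524,.011,0];print('X,Y,Z',d@[.955,.2955,0],d@[-.2955,.955,0],d[2])
for c in('scene',):
  env.get_image(c);o=env.outline_of(c,'deep_box')[0]
  print(fit([(env.camera_model(c),o['pixels'])],deep,[.524,.011,.30,.4],[.005,.005,.05,.2]),o['confidence'])
"
```

```text
[0.5229163  0.00902213 0.03438468] [-0.07774029  0.37965793  0.51868433]
X,Y,Z -0.0016193888559642797 -0.001568630110089833 0.03438468052171046
(array([ 0.52524192,  0.01128214,  0.29943034, -0.61303193]), np.float64(0.1680491642963161)) 0.65
```

move_arm:
  moves:
    - [0,-4,1,0,0,0,0]
    - [0,-8,3,0,0,0,0]
    - [0,-10,5,0,0,0,0]
    - [0,-10,6,0,0,0,0]
    - [0,-10,7,0,0,0,0]
    - [0,-10,8,0,0,0,0]

```text
time: 8.0
position: [0.5139, 0.0062, 0.0271]
orientation: [0.596, 0.803, 0.0, 0.0]
force: [0.2, -0.5, -0.5]
gripper_width: 0.0001
finger_force: 0.2
```

move_arm:
  moves:
    - [0,0,1,0,0,0,0]
    - [0,0,2,0,0,0,0]
    - [0,0,3,0,0,0,0]
    - [0,0,4,0,0,0,0]
    - [0,0,5,0,0,0,0]

```text
time: 8.42
position: [0.514, 0.0062, 0.0226]
orientation: [0.596, 0.803, 0.0, 0.0]
force: [-4.3, 0.8, 16.1]
gripper_width: -0.0001
finger_force: 7.9
```

```bash
python3 -c "
from h import *
s=env.sense();print(s['position'],s['force'])
sm=env.get_image('scene')[150:250,215:315,::-1];im=env.get_image('wrist')[...,::-1]
cv2.imwrite('pics/p5.png',cv2.hconcat([cv2.resize(sm,(384,384),interpolation=2),im[:,:400].copy()]))"
```

```text
[0.5140251  0.0061778  0.02257634] [-4.25531643  0.79136126 16.07100774]
```

View pics/p5.png

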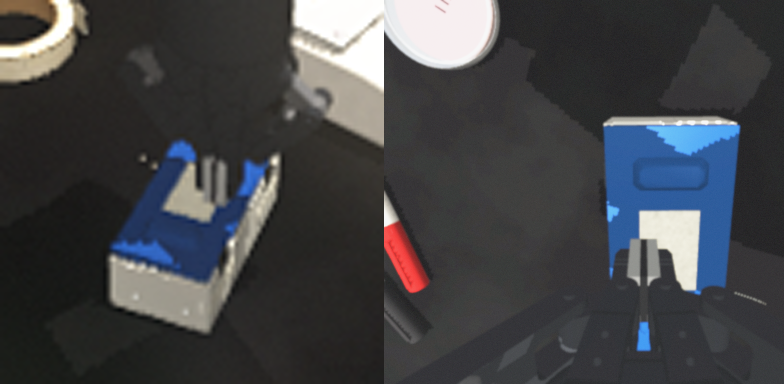

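The lid pressed solid at 16 N and looks flat in both views. Contact at TCP z 0.0226 puts the shut tips about 27 mm behind the nominal TCP. I'll raise, open and check the open tips.

move_arm:
  moves:
    - [0,0,-30,0,0,0,0]
    - [0,10,-60,0,0,0,1]
    - [0,10,-75,0,0,0,1]
    - [0,10,-75,0,0,0,1]
    - [0,10,-75,0,0,0,1]
    - [0,10,-75,0,0,0,1]
    - [0,10,-75,0,0,0,1]

```text
time: 9.1
position: [0.5222, 0.0093, 0.0957]
orientation: [0.596, 0.803, -0.001, -0.001]
force: [-0.6, -0.4, -1.2]
gripper_width: 0.0721
finger_force: 0.0
```

```bash
python3 -c "
from h import *
s=env.sense();print(s['position'],s['force'],s['gripper_width'],env.tip_extent);cm=env.camera_model('wrist');q=R.from_quat(s['orientation'])
for d in (-.06,-.04,-.02,0,.011):
  print(d,[np.round(proj(cm,s['position']+q.apply([w,y,d]))[0],0).tolist() for w in(.011,-.011) for y in(-.0425,.0425,.057)])
im=env.get_image('wrist')[...,::-1]
cv2.imwrite('pics/p6.png',cv2.resize(im,(800,600)))
sc=env.get_image('scene');cm=env.camera_model('scene');o=env.outline_of('scene','deep_box')[0];print(o['confidence'])
f=lambda v:[place(cub(-32,32,-65,65,0,50),*v)]
print(fit([(cm,o['pixels'])],f,[.524,.011,.3],[.005,.005,.05]))
t=env.get_image('top');o=env.outline_of('top','deep_box')[0];print(o['confidence'],fit([(env.camera_model('top'),o['pixels'])],f,[.524,.011,.3],[.005,.005,.05]))
"
```

```text
[0.52218867 0.00928671 0.09566543] [-0.61035226 -0.4493655  -1.16377436] 0.07213528793709817 0.011
-0.06 [[155.0, 268.0], [361.0, 268.0], [396.0, 268.0], [160.0, 313.0], [356.0, 312.0], [389.0, 312.0]]
-0.04 [[168.0, 246.0], [347.0, 245.0], [378.0, 245.0], [172.0, 285.0], [344.0, 285.0], [373.0, 285.0]]
-0.02 [[179.0, 228.0], [337.0, 228.0], [364.0, 228.0], [182.0, 264.0], [334.0, 264.0], [360.0, 264.0]]
0 [[187.0, 214.0], [329.0, 214.0], [353.0, 214.0], [190.0, 247.0], [327.0, 247.0], [350.0, 247.0]]
0.011 [[191.0, 208.0], [325.0, 207.0], [348.0, 207.0], [193.0, 239.0], [323.0, 239.0], [345.0, 239.0]]
0.69
(array([0.52358349, 0.01249304, 0.30628644]), np.float64(0.052246016089940395))
0.77 (array([0.52320617, 0.01343411, 0.29121697]), np.float64(0.6268126664693696))
```

View pics/p6.png

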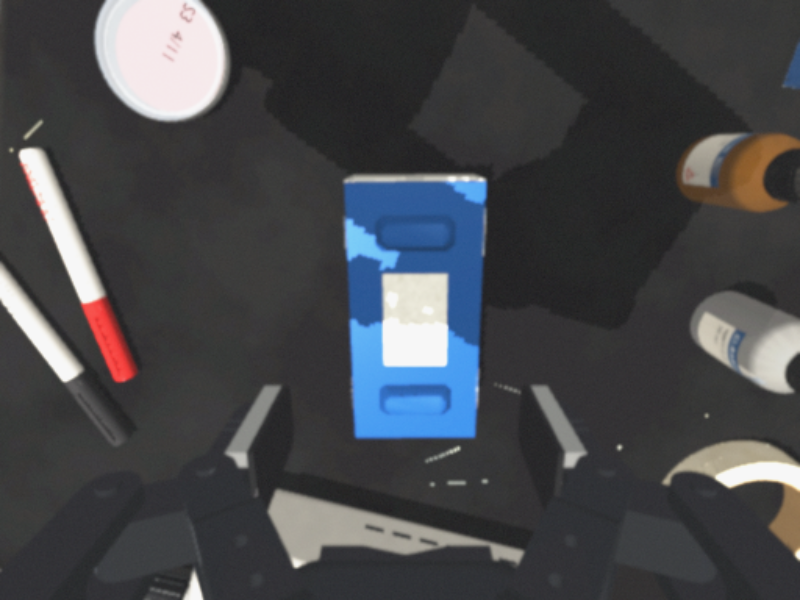

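```bash
cat >> h.py <<'E'
def bfit(c,label,h,v0,z=0,own=None):
    im=env.get_image(c);cm=env.camera_model(c)
    m=own(im) if own else env.outline_of(c,label)[0]['pixels']
    return fit([(cm,m)],lambda v:[place(cub(-32,32,-65,65,0,h),*v,z)],v0,[.005,.005,.05])
E
python3 -c "
from h import *
s=env.sense();print(s['position'],s['gripper_width'])
print('wrist',bfit('wrist','deep_box',50,[.5236,.0125,.30]))
print('wrist own',bfit('wrist','',50,[.5236,.0125,.30],own=lambda im:seg(im,(215,316,108,284),75)))
print('top own',bfit('top','',50,[.5236,.0125,.30],own=lambda im:seg(im,(222,300,165,230),60)))
print(to(.5238,.0115,.0957,107.2))
"
```

```text
[0.52304868 0.00912416 0.09642725] 0.08592696811473965
wrist (array([0.52698193, 0.01117602, 0.29759528]), np.float64(0.02291490183384992))
wrist own (array([0.52667403, 0.01173273, 0.29791781]), np.float64(0.023272788741375283))
top own (array([ 5.61735184e-01, -5.57695151e-04, -1.02887098e-01]), np.float64(0.5202381121245219))
([2.2, 1.1, 1.3], [-0.01, -0.01, -0.33])
```

```bash
python3 -c "
from h import *
print(to(.526,.0115,-.026,107.1))
"
```

```text
([1.6, 3.2, 123.0], [-0.01, -0.01, -0.23])
```

move_arm:
  moves:
    - [1.6,3.2,10,0,0,0,1]
    - [1.6,3.2,40,0,0,0,1]
    - [1.6,3.2,70,0,0,0,1]
    - [1.6,3.2,90,0,0,0,1]
    - [1.6,3.2,95,0,0,0,1]
    - [1.6,3.2,100,0,0,0,1]
    - [1.6,3.2,105,0,0,0,1]
    - [1.6,3.2,105,0,0,0,1]

```text
time: 10.22
position: [0.5265, 0.0115, -0.0079]
orientation: [0.596, 0.803, 0.0, 0.0]
force: [0.3, 0.4, 0.6]
gripper_width: 0.0856
finger_force: 0.0
```

move_arm:
  moves:
    - [0,0,6,0,0,0,1]
    - [0,0,12,0,0,0,1]
    - [0,0,17,0,0,0,1]
    - [0,0,17,0,0,0,0]
    - [0,0,17,0,0,0,0]
    - [0,0,17,0,0,0,0]
    - [0,0,17,0,0,0,0]
    - [0,0,17,0,0,0,0]
    - [0,0,17,0,0,0,0]

```text
time: 10.97
position: [0.5261, 0.0115, -0.0248]
orientation: [0.596, 0.803, 0.0, 0.0]
force: [0.1, -0.4, -0.2]
gripper_width: 0.0636
finger_force: 67.0
```

move_arm:
  moves:
    - [0,0,-5,0,0,0,0]
    - [0,0,-15,0,0,0,0]
    - [0,0,-35,0,0,0,0]
    - [0,0,-65,0,0,0,0]
    - [0,0,-95,0,0,0,0]
    - [0,0,-120,0,0,0,0]
    - [0,0,-130,0,0,0,0]
    - [0,0,-130,0,0,0,0]

```text
time: 11.63
position: [0.5281, 0.0112, 0.1083]
orientation: [0.596, 0.803, 0.001, 0.003]
force: [0.6, 0.4, -3.4]
gripper_width: 0.0633
finger_force: 67.0
```

```bash
python3 -c "
from h import *
s=env.sense();print(s['position'],s['force'],s['gripper_width'])
print(to(.583,-.222,.105,90))
im=env.get_image('top');cm=env.camera_model('top')
sh=lambda v:[place(cub(-114,114,-85,85,0,60),v[0],v[1],v[2])]
m=env.outline_of('top','shaker')[0]['pixels'];print(m.sum())
print('top shaker',fit([(cm,m)],sh,[.56,-.222,0],[.01,.01,.03]))
im=env.get_image('scene');cm=env.camera_model('scene')
for o in env.outline_of('scene','shaker')[:3]:
  m=o['pixels'];print(m.sum());print('scene shaker',fit([(cm,m)],sh,[.56,-.222,0],[.01,.01,.03]))
"
```

```text
[0.5280688  0.01122189 0.10831329] [ 0.6412276   0.39464198 -3.41688423] 0.06331596647479527
([-239.1, -15.1, 3.9], [0.34, 0.12, 16.87])
9403
top shaker (array([ 0.55929549, -0.22411658, -0.00223113]), np.float64(0.044345142838384644))
3196
scene shaker (array([ 0.55593644, -0.23523184, -0.17099184]), np.float64(0.33380019769136693))
```

move_arm:
  moves:
    - [-20,-1,0,0,0,3,0]
    - [-50,-3,0,0,0,6,0]
    - [-85,-6,0,0,0,10,0]
    - [-120,-9,0,0,0,14,0]
    - [-155,-11,0,0,0,17,0]
    - [-190,-13,0,0,0,17,0]
    - [-220,-15,0,0,0,17,0]
    - [-235,-15,0,0,0,17,0]
    - [-239,-15,0,0,0,17,0]
    - [-239,-15,0,0,0,17,0]
    - [-239,-15,0,0,0,17,0]
    - [-239,-15,15,0,0,17,0]

```text
time: 12.83
position: [0.5824, -0.2206, 0.0923]
orientation: [0.707, 0.707, 0.001, 0.002]
force: [0.9, -0.2, -2.7]
gripper_width: 0.0635
finger_force: 66.9
```

```bash
python3 -c "
from h import *
s=env.sense();print(s['position'],s['orientation'],s['force'],s['gripper_width'])
a=env.get_image('scene');b=env.get_image('top')
for o in env.outline_of('scene','deep_box')[:1]:print('scene',o['confidence'],fit([(env.camera_model('scene'),o['pixels'])],lambda v:[place(cub(-32,32,-65,65,0,50),*v,s['position'][2]+.0248)],[.583,-.222,0.],[.005,.005,.03]))
cv2.imwrite('pics/p7.png',cv2.hconcat([cv2.resize(a[90:200,240:350,::-1],(400,400),interpolation=2),cv2.resize(b[120:270,315:425,::-1],(293,400),interpolation=2)]))
print(to(.583,-.222,.0,90))
"
```

```text
[ 0.58240824 -0.22057747  0.09226089] [0.70745324 0.70675766 0.00071915 0.00173216] [ 0.91355667 -0.21165199 -2.72936639] 0.06346998009099102
scene 0.63 (array([ 0.58156844, -0.2154309 ,  0.05382124]), np.float64(0.3012003923109319))
([-3.3, 3.6, 88.9], [-0.19, -0.14, -0.03])
```

View pics/p7.png

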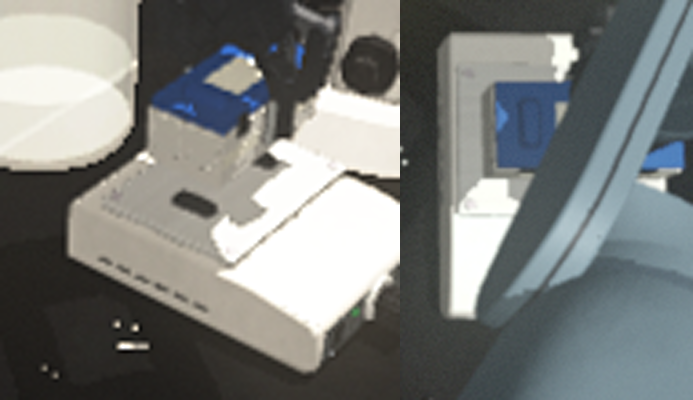

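move_arm:
  moves:
    - [-2,0.5,10,0,0,0,0]
    - [-2,0.5,22,0,0,0,0]
    - [-2,0.5,30,0,0,0,0]
    - [-2,0.5,33,0,0,0,0]
    - [-2,0.5,33,0,0,0,0]
    - [-2,0.5,33,0,0,0,0]

```text
time: 13.48
position: [0.5814, -0.2234, 0.0567]
orientation: [0.708, 0.706, -0.0, -0.0]
force: [-0.9, -0.1, -3.1]
gripper_width: 0.0635
finger_force: 66.9
```

```bash
python3 -c "
from h import *
s=env.sense();print(s['position'],s['orientation'],s['force'],s['gripper_width'])
cm=env.camera_model('scene');a=env.get_image('scene')
z=s['position'][2]+.0248;print(z)
print(to(.583,-.222,.047,90))
o=env.outline_of('scene','deep_box')[0];m=o['pixels']
# +y end face fit: only region left of gripper; compare model silhouette edges left boundary
for dy in(-.004,-.002,0,.002,.004):
  r=sil(cm,[place(cub(-32,32,-65,65,0,50),s['position'][0],s['position'][1]+dy,0,z)])>.5
  print(dy,[np.nonzero(r[y])[0].min() if r[y].any() else 0 for y in range(124,150,4)])
print([np.nonzero(m[y])[0].min() if m[y].any() else 0 for y in range(124,150,4)])
print([np.nonzero(r[:,x])[0].max() for x in(283,288,293,298,303)],[np.nonzero(m[:,x])[0].max() if m[:,x].any() else 0 for x in(283,288,293,298,303)])
"
```

```text
[ 0.58139016 -0.2234444   0.05674351] [ 7.07973131e-01  7.06239269e-01 -7.37421432e-05 -3.69072890e-04] [-0.9435938  -0.11300603 -3.1288462 ] 0.0635117148003373
0.08154351037412383
([1.7, 1.3, 10.2], [0.01, 0.01, -0.14])
-0.004 [np.int64(286), np.int64(282), np.int64(281), np.int64(281), np.int64(281), np.int64(284), np.int64(293)]
-0.002 [np.int64(286), np.int64(281), np.int64(281), np.int64(281), np.int64(281), np.int64(283), np.int64(292)]
0 [np.int64(286), np.int64(281), np.int64(281), np.int64(280), np.int64(280), np.int64(281), np.int64(290)]
0.002 [np.int64(286), np.int64(280), np.int64(280), np.int64(280), np.int64(280), np.int64(280), np.int64(289)]
0.004 [np.int64(286), np.int64(280), np.int64(280), np.int64(279), np.int64(279), np.int64(279), np.int64(288)]
[np.int64(287), np.int64(282), np.int64(281), np.int64(281), np.int64(281), np.int64(281), np.int64(289)]
[np.int64(145), np.int64(148), np.int64(150), np.int64(152), np.int64(149)] [np.int64(145), np.int64(147), np.int64(150), np.int64(152), np.int64(150)]
```

move_arm:
  moves:
    - [2,1.5,0,0,0,0,0]
    - [2,1.5,1,0,0,0,0]
    - [2,1.5,2,0,0,0,0]
    - [2,1.5,3,0,0,0,0]
    - [2,1.5,4,0,0,0,0]
    - [2,1.5,5,0,0,0,0]
    - [2,1.5,6,0,0,0,0]

```text
time: 14.17
position: [0.583, -0.2215, 0.051]
orientation: [0.708, 0.706, 0.0, -0.0]
force: [-0.2, -0.3, -2.4]
gripper_width: 0.0634
finger_force: 66.8
```

move_arm:
  moves:
    - [0,0,1,0,0,0,0]
    - [0,0,2,0,0,0,0]
    - [0,0,3,0,0,0,0]
    - [0,0,4,0,0,0,0]
    - [0,0,4.5,0,0,0,0]

```text
time: 14.58
position: [0.5844, -0.2226, 0.0474]
orientation: [0.708, 0.706, 0.0, 0.002]
force: [3.2, -2.5, 1.0]
gripper_width: 0.0634
finger_force: 67.1
```

move_arm:
  moves:
    - [-1,1,0.5,0,0,0,0]
    - [-1,1,1,0,0,0,0]
    - [-1,1,1.5,0,0,0,0]
    - [-1,1,2,0,0,0,0]

```text
time: 14.92
position: [0.5844, -0.2226, 0.0472]
orientation: [0.708, 0.706, 0.0, 0.001]
force: [-3.3, 2.9, 19.1]
gripper_width: 0.0634
finger_force: 69.3
```

move_arm:
  moves:
    - [-0.5,0.5,-0.5,0,0,0,0]
    - [-0.5,0.5,-0.5,0,0,0,1]
    - [-0.5,0.5,-0.5,0,0,0,1]
    - [-0.5,0.5,-0.5,0,0,0,1]
    - [-0.5,0.5,-0.5,0,0,0,1]
    - [-0.5,0.5,-0.5,0,0,0,1]
    - [-0.5,0.5,-20,0,0,0,1]
    - [-0.5,0.5,-50,0,0,0,1]
    - [-0.5,0.5,-85,0,0,0,1]
    - [-0.5,0.5,-120,0,0,0,1]
    - [-0.5,0.5,-130,0,0,0,1]
    - [-0.5,0.5,-130,0,0,0,1]

```text
time: 15.92
position: [0.5866, -0.2242, 0.1787]
orientation: [0.708, 0.706, 0.001, 0.004]
force: [0.3, 0.3, -0.5]
gripper_width: 0.0855
finger_force: 0.0
```

```bash
python3 -c "
from h import *
s=env.sense();print(s['position'],s['force'],s['gripper_width'])
print('wrist',bfit('wrist','deep_box',50,[.5835,-.222,0],z=.072))
print('scene',bfit('scene','deep_box',50,[.5835,-.222,0],z=.072))
print('s',bfit('scene','shallow_box',35,[.5155,.257,.1]))
print(to(.5155,.257,.17,96))
"
```

```text
[ 0.58659327 -0.22419032  0.17865348] [ 0.29404883  0.34290157 -0.47589574] 0.08549796306333801
wrist (array([ 0.58403475, -0.22247434, -0.00372959]), np.float64(0.05145607278345987))
scene (array([ 0.58080298, -0.22010969,  0.01031105]), np.float64(0.030864882544651806))
s (array([0.51488173, 0.25833606, 0.11419409]), np.float64(0.04079530611953408))
([479.3, -69.1, 3.5], [-0.2, -0.14, -6.14])
```

move_arm:
  moves:
    - [479,-69,0,0,0,-6.3,1]
    - [479,-69,0,0,0,-6.3,1]
    - [479,-69,0,0,0,-6.3,1]
    - [479,-69,0,0,0,-6.3,1]
    - [479,-69,0,0,0,-6.3,1]
    - [479,-69,0,0,0,-6.3,1]
    - [479,-69,0,0,0,-6.3,1]
    - [479,-69,0,0,0,-6.3,1]
    - [479,-69,0,0,0,-6.3,1]
    - [479,-69,0,0,0,-6.3,1]
    - [479,-69,0,0,0,-6.3,1]
    - [479,-69,0,0,0,-6.3,1]

```text
time: 17.22
position: [0.5148, 0.2598, 0.1733]
orientation: [0.667, 0.745, -0.001, -0.001]
force: [0.2, -0.4, 0.1]
gripper_width: 0.0854
finger_force: 0.0
```

move_arm:
  moves:
    - [0,0,30,0,0,0,1]
    - [0,0,70,0,0,0,1]
    - [0,0,80,0,0,0,1]
    - [0,0,80,0,0,0,1]

```text
time: 17.55
position: [0.513, 0.2552, 0.0902]
orientation: [0.668, 0.744, -0.004, -0.003]
force: [-0.3, -0.9, 0.8]
gripper_width: 0.0857
finger_force: 0.0
```

```bash
python3 -c "
from h import *
s=env.sense();print(s['position'],s['force'],s['gripper_width'])
cm=env.camera_model('wrist')
im=env.get_image('wrist');o=env.outline_of('wrist','shallow_box')
for k in o[:2]:
  ys,xs=np.nonzero(k['pixels']);print(k['confidence'],xs.min(),xs.max(),ys.min(),ys.max(),len(xs))
v,f=fit([(cm,o[0]['pixels'])],shal,[.516,.257,.105],[.005,.005,.05]);print(v,f)
print(to(v[0],v[1],-.030,np.degrees(v[2])+90))
"
```

```text
[0.51296597 0.2551895  0.09016767] [-0.33353082 -0.91409241  0.8071608 ] 0.08569964580781511
0.76 222 310 111 273 13154
[0.51801761 0.25635597 0.10560011] 0.0261890499440931
([0.5, 1.4, 124.7], [-0.06, 0.01, 0.08])
```

move_arm:
  moves:
    - [0.5,1.4,20,0,0,0,1]
    - [0.5,1.4,55,0,0,0,1]
    - [0.5,1.4,85,0,0,0,1]
    - [0.5,1.4,100,0,0,0,1]
    - [0.5,1.4,108,0,0,0,1]
    - [0.5,1.4,115,0,0,0,1]
    - [0.5,1.4,119,0,0,0,1]
    - [0.5,1.4,122,0,0,0,1]
    - [0.5,1.4,123,0,0,0,1]
    - [0.5,1.4,123,0,0,0,1]

```text
time: 18.48
position: [0.5187, 0.2569, -0.0276]
orientation: [0.668, 0.744, 0.001, 0.0]
force: [-0.2, -1.0, -0.4]
gripper_width: 0.0853
finger_force: 0.0
```

move_arm:
  moves:
    - [0,0,2,0,0,0,1]
    - [0,0,4,0,0,0,1]
    - [0,0,4,0,0,0,0]
    - [0,0,4,0,0,0,0]
    - [0,0,4,0,0,0,0]
    - [0,0,4,0,0,0,0]
    - [0,0,4,0,0,0,0]
    - [0,0,4,0,0,0,0]

```text
time: 19.15
position: [0.5183, 0.2569, -0.0321]
orientation: [0.668, 0.744, 0.0, 0.0]
force: [0.8, -0.2, 3.7]
gripper_width: 0.0628
finger_force: 67.7
```

move_arm:
  moves:
    - [0,0,-5,0,0,0,0]
    - [0,0,-15,0,0,0,0]
    - [0,0,-35,0,0,0,0]
    - [0,0,-65,0,0,0,0]
    - [0,0,-100,0,0,0,0]
    - [0,0,-135,0,0,0,0]
    - [0,0,-165,0,0,0,0]
    - [0,0,-178,0,0,0,0]
    - [0,0,-180,0,0,0,0]
    - [0,0,-180,0,0,0,0]
    - [0,0,-180,0,0,0,0]

```text
time: 20.07
position: [0.517, 0.2565, 0.1465]
orientation: [0.668, 0.744, -0.001, -0.001]
force: [0.1, -0.4, -2.7]
gripper_width: 0.0633
finger_force: 67.3
```

```bash
python3 -c "
from h import *
s=env.sense();print(s['position'],s['force'],s['gripper_width'])
print(to(.584,-.2222,.148,90))
"
```

```text
[0.51696719 0.25645213 0.14645235] [ 0.05683094 -0.38088807 -2.70569017] 0.06332609331494769
([-483.1, 15.3, -1.4], [-0.13, 0.03, 6.16])
```

move_arm:
  moves:
    - [-15,0,0,0,0,0,0]
    - [-45,1,0,0,0,1,0]
    - [-85,2,0,0,0,2,0]
    - [-125,4,0,0,0,3,0]
    - [-165,5,0,0,0,4,0]
    - [-205,6,0,0,0,5,0]
    - [-245,8,0,0,0,6,0]
    - [-285,9,0,0,0,6.2,0]
    - [-325,10,0,0,0,6.2,0]
    - [-365,11,0,0,0,6.2,0]
    - [-400,13,0,0,0,6.2,0]
    - [-430,14,0,0,0,6.2,0]

```text
time: 21.07
position: [0.5769, -0.1716, 0.145]
orientation: [0.708, 0.706, -0.001, -0.002]
force: [0.6, 1.1, -0.9]
gripper_width: 0.0629
finger_force: 67.2
```

```bash
python3 -c "
from h import *
s=env.sense();print(s['position'],s['force'],s['gripper_width'])
env.get_image('scene');env.get_image('scene');env.get_image('scene');s=env.sense();print(s['position'])
print(to(.584,-.2222,.110,90))
"
```

```text
[ 0.57686969 -0.17157469  0.14503918] [ 0.61392279  1.12909247 -0.93209721] 0.06285615114491455
[ 0.57687338 -0.17125952  0.1448753 ]
([-51.0, 7.5, 34.8], [-0.23, -0.1, -0.26])
```

move_arm:
  moves:
    - [-25,4,0,0,0,0,0]
    - [-45,7,0,0,0,0,0]
    - [-51,7.5,0,0,0,0,0]
    - [-51,7.5,0,0,0,0,0]
    - [-51,7.5,15,0,0,0,0]
    - [-51,7.5,30,0,0,0,0]
    - [-51,7.5,40,0,0,0,0]
    - [-51,7.5,42,0,0,0,0]
    - [-51,7.5,42,0,0,0,0]
    - [-51,7.5,42,0,0,0,0]

```text
time: 22.05
position: [0.5858, -0.2196, 0.1059]
orientation: [0.707, 0.707, 0.0, 0.0]
force: [-0.1, 0.4, -1.7]
gripper_width: 0.0635
finger_force: 67.2
```

```bash
python3 -c "
from h import *
s=env.sense();print(s['position'],s['orientation'],s['force'],s['gripper_width'])
print(to(.5843,-.2221,.0969,90))
a=env.get_image('scene');cv2.imwrite('pics/p8.png',cv2.resize(a[80:200,235:355,::-1],(480,480),interpolation=2))
for l,h,z in(('shallow_box',35,s['position'][2]+.0321),('deep_box',50,.072)):
  o=env.outline_of('scene',l)
  if o:print(l,o[0]['confidence'],fit([(env.camera_model('scene'),o[0]['pixels'])],lambda v:[place(cub(-32,32,-65,65,0,h),*v,z)],[.582,-.22,0.],[.005,.005,.03]))
"
```

```text
[ 0.58580199 -0.21955102  0.10594602] [7.07067797e-01 7.07145757e-01 9.70311241e-05 9.18092172e-06] [-0.06831883  0.35897468 -1.67137944] 0.06347121113612031
([-2.5, -1.5, 9.0], [0.01, -0.01, 0.01])
shallow_box 0.56 (array([ 0.58311928, -0.216301  ,  0.0220045 ]), np.float64(0.2882049692104214))
deep_box 0.98 (array([ 0.58032349, -0.21917943,  0.00647832]), np.float64(0.330535490065736))
```

View pics/p8.png

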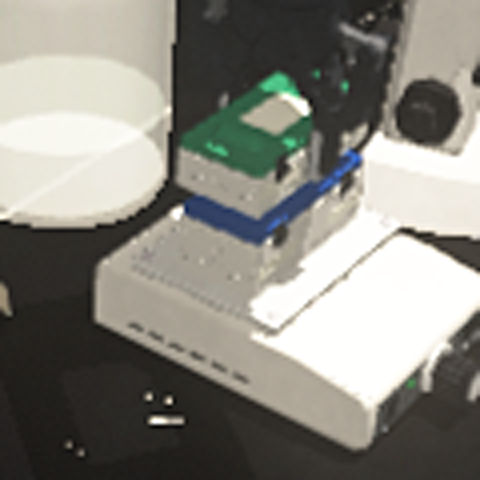

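The deep box sits flat on the platform and the shallow box hovers level above it. I'll lower it on.

move_arm:
  moves:
    - [-2.5,-1.5,0,0,0,0,0]
    - [-2.5,-1.5,3,0,0,0,0]
    - [-2.5,-1.5,6,0,0,0,0]
    - [-2.5,-1.5,8,0,0,0,0]
    - [-2.5,-1.5,9,0,0,0,0]
    - [-2.5,-1.5,10,0,0,0,0]
    - [-2.5,-1.5,11,0,0,0,0]
    - [-2.5,-1.5,12,0,0,0,0]
    - [-2.5,-1.5,13,0,0,0,0]

```text
time: 22.95
position: [0.5841, -0.2227, 0.0925]
orientation: [0.707, 0.707, 0.0, 0.0]
force: [0.2, -0.2, -1.9]
gripper_width: 0.0629
finger_force: 67.2
```

move_arm:
  moves:
    - [0,0,1,0,0,0,0]
    - [0,0,2,0,0,0,0]
    - [0,0,3,0,0,0,0]
    - [0,0,3.5,0,0,0,0]
    - [0,0,4,0,0,0,0]
    - [0,0,4,0,0,0,0]

```text
time: 23.45
position: [0.5842, -0.2228, 0.0899]
orientation: [0.707, 0.707, 0.0, 0.0]
force: [-2.9, 1.4, 6.0]
gripper_width: 0.0628
finger_force: 68.0
```

move_arm:
  moves:
    - [0,0,1,0,0,0,0]
    - [0,0,1,0,0,0,0]
    - [0,0,-3,0,0,0,1]
    - [0,0,-3,0,0,0,1]
    - [0,0,-3,0,0,0,1]
    - [0,0,-3,0,0,0,1]
    - [0,0,-3,0,0,0,1]
    - [0,0,-25,0,0,0,1]
    - [0,0,-60,0,0,0,1]
    - [0,0,-95,0,0,0,1]
    - [0,0,-120,0,0,0,1]
    - [0,0,-120,0,0,0,1]

```text
time: 24.45
position: [0.587, -0.2244, 0.2153]
orientation: [0.707, 0.707, 0.001, 0.005]
force: [1.2, -0.0, 0.5]
gripper_width: 0.0856
finger_force: 0.0
```

```bash
python3 -c "
from h import *
s=env.sense();print(s['position'],s['joint_positions'],s['force'],s['gripper_width'])
print('wrist',bfit('wrist','shallow_box',35,[.584,-.222,0],z=.122))
print('scene',bfit('scene','shallow_box',35,[.582,-.220,0],z=.122))
print('scene',bfit('scene','deep_box',50,[.582,-.220,0],z=.072))
print(to(.430,-.2225,.10,180))
im=env.get_image('top');o=env.outline_of('top','start_knob')[0];print(o['confidence'],o['centre'],ray(env.camera_model('top'),o['centre'],.035))
"
```

```text
[ 0.58701471 -0.224381    0.21527618] [-5.42373504e-01  3.86267533e-01  1.32702439e+00  5.41191471e-05
  1.41721472e+00 -5.41941668e-01] [ 1.18743225 -0.01531789  0.45247728] 0.08556618189842585
wrist (array([ 0.58332102, -0.22155893, -0.0022393 ]), np.float64(0.04343473424860278))
scene (array([ 0.58211872, -0.22250693,  0.01925307]), np.float64(0.0674843301852609))
scene (array([ 0.58031038, -0.21923672,  0.02704741]), np.float64(0.49750125755650076))
([-0.6, -152.9, 107.1], [-0.05, -0.22, -90.04])Traceback (most recent call last):
  File "<string>", line 8, in <module>
    im=env.get_image('top');o=env.outline_of('top','start_knob')[0];print(o['confidence'],o['centre'],ray(env.camera_model('top'),o['centre'],.035))
                              ~~~~~~~~~~~~~~~~~~~~~~~~~~~~~~~~~~^^^
IndexError: list index out of range
```

move_arm:
  moves:
    - [0,-40,0,0,0,-7,1]
    - [0,-80,0,0,0,-14,1]
    - [0,-120,0,0,0,-21,1]
    - [0,-153,0,0,0,-28,1]
    - [0,-153,0,0,0,-35,1]
    - [0,-153,0,0,0,-42,1]
    - [0,-153,0,0,0,-49,1]
    - [0,-153,0,0,0,-56,1]
    - [0,-153,0,0,0,-63,1]
    - [0,-153,20,0,0,-70,1]
    - [0,-153,50,0,0,-77,1]
    - [0,-153,80,0,0,-84,1]

```text
time: 25.85
position: [0.4315, -0.223, 0.1281]
orientation: [0.05, 0.999, -0.001, 0.001]
force: [0.4, 0.3, 0.1]
gripper_width: 0.0857
finger_force: 0.0
```

move_arm:
  moves:
    - [0,0,10,0,0,-6,0.6]
    - [0,0,10,0,0,-6,0.6]
    - [0,0,10,0,0,-6,0.6]
    - [0,0,10,0,0,-6,0.6]

```text
time: 26.18
position: [0.4317, -0.2232, 0.1195]
orientation: [0.002, 1.0, -0.0, 0.001]
force: [-0.2, -1.1, 1.4]
gripper_width: 0.0512
finger_force: 0.0
```

```bash
python3 -c "
from h import *
cm=env.camera_model('wrist');s=env.sense();im=env.get_image('wrist');print(s['position'],s['orientation'],s['gripper_width'])
for o in env.outline_of('wrist','start_knob')[:2]:
  ys,xs=np.nonzero(o['pixels']);print(o['confidence'],o['centre'],xs.min(),xs.max(),ys.min(),ys.max(),[ray(cm,o['centre'],z) for z in(.03,.0435)])
for n,P in(('grip',[.429,-.2225,.03]),('grip top',[.429,-.2225,.0435]),('seat lug',[.584,-.2225,.08]),('panel top',[.445,-.2225,.06])):print(n,proj(cm,P))
cv2.imwrite('pics/p9.png',cv2.resize(im[...,::-1],(768,576)))
"
```

```text
[ 0.43172471 -0.22318577  0.11945065] [ 1.84459303e-03  9.99998031e-01 -4.77696266e-04  5.55138333e-04] 0.051193043881268684
0.97 [262.4, 184.4] 241 276 168 204 [array([ 0.42899223, -0.22063528,  0.03      ]), array([ 0.42503387, -0.22074603,  0.0435    ])]
grip [[260.28976512 184.4176591 ]]
grip top [[260.32422745 188.93248132]]
seat lug [[261.07752711 368.23879799]]
panel top [[260.44521601 213.92176314]]
```

View pics/p9.png

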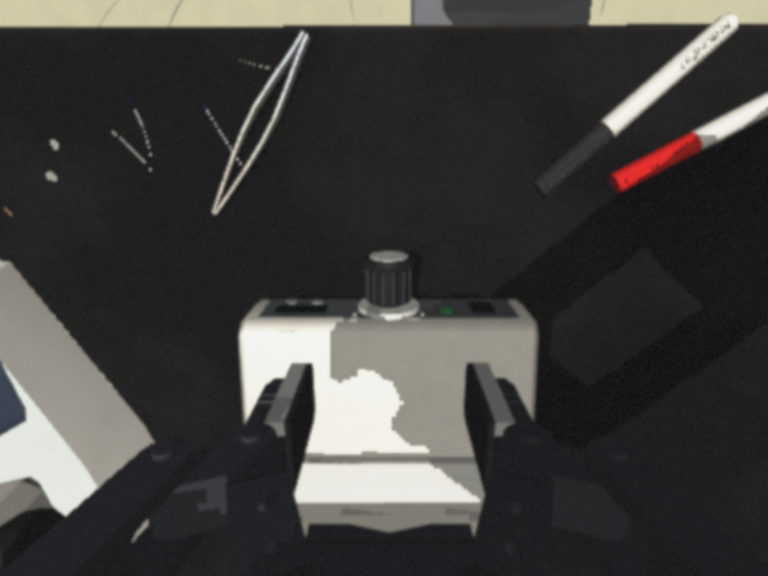

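The knob shows at about (259,189) in wrist pixels, with its flange outboard and clear room either side.

```bash
python3 -c "
from h import *
print(env.sense()['position'],to(.430,-.2232,-.012,180))"
```

```text
[ 0.43192929 -0.22333947  0.11988173] ([2.2, 0.4, 131.9], [-0.09, 0.11, -0.15])
```

move_arm:
  moves:
    - [2,0,20,0,0,0,0.6]
    - [2,0,50,0,0,0,0.6]
    - [2,0,75,0,0,0,0.6]
    - [2,0,95,0,0,0,0.6]
    - [2,0,105,0,0,0,0.6]
    - [2,0,115,0,0,0,0.6]
    - [2,0,120,0,0,0,0.6]
    - [2,0,125,0,0,0,0.6]
    - [2,0,130,0,0,0,0.6]
    - [2,0,130,0,0,0,0.6]

```text
time: 27.12
position: [0.4292, -0.2227, -0.0115]
orientation: [0.0, 1.0, -0.0, 0.0]
force: [-1.0, -0.2, -1.0]
gripper_width: 0.0513
finger_force: 0.0
```

move_arm:
  moves:
    - [0,0,0,0,0,0,0]
    - [0,0,0,0,0,0,0]
    - [0,0,0,0,0,0,0]
    - [0,0,0,0,0,0,0]
    - [0,0,0,0,0,0,0]
    - [0,0,0,0,0,0,0]

```text
time: 27.62
position: [0.4295, -0.2237, -0.0105]
orientation: [0.0, 1.0, -0.001, 0.001]
force: [-3.1, -3.0, 6.7]
gripper_width: 0.0269
finger_force: 58.6
```

move_arm:
  moves:
    - [1.5,-0.5,-0.5,0,0,0,0]
    - [3,-0.5,-0.5,0,0,0,0]
    - [4.5,-0.5,-0.5,0,0,0,0]
    - [6,-0.5,-0.5,0,0,0,0]
    - [7.5,-0.5,-0.5,0,0,0,0]
    - [9,-0.5,-0.5,0,0,0,0]
    - [10.5,-0.5,-0.5,0,0,0,0]
    - [11.5,-0.5,-0.5,0,0,0,0]
    - [12.5,-0.5,-0.5,0,0,0,0]
    - [13,-0.5,-0.5,0,0,0,0]

```text
time: 28.45
position: [0.4173, -0.2237, -0.0104]
orientation: [0.001, 1.0, -0.001, 0.001]
force: [8.7, 0.6, 3.7]
gripper_width: 0.0273
finger_force: 61.1
```

move_arm:
  moves:
    - [1,0,0,0,0,0,0]
    - [1.5,0,0,0,0,0,0]
    - [1.5,0,0,0,0,0,0]
    - [1.5,0,0,0,0,0,0]
    - [1.5,0,0,0,0,0,0]
    - [1.5,0,0,0,0,0,0]
    - [1.5,0,0,0,0,0,0]
    - [1.5,0,0,0,0,0,0]
    - [1.5,0,0,0,0,0,0]
    - [1.5,0,0,0,0,0,0]
    - [1.5,0,0,0,0,0,0]
    - [1.5,0,0,0,0,0,0]

```text
time: 29.45
position: [0.4173, -0.2238, -0.0103]
orientation: [0.001, 1.0, -0.001, 0.003]
force: [11.9, 1.7, 1.0]
gripper_width: 0.0269
finger_force: 61.9
```

move_arm:
  moves:
    - [0,0,0,0,0,0,0.7]
    - [0,0,0,0,0,0,0.7]
    - [0,0,0,0,0,0,0.7]
    - [0,0,0,0,0,0,0.7]
    - [0,0,0,0,0,0,0.7]
    - [0,0,-10,0,0,0,0.7]
    - [0,0,-35,0,0,0,0.7]
    - [0,0,-70,0,0,0,0.7]
    - [0,0,-105,0,0,0,0.7]
    - [20,0,-140,0,0,0,0.7]
    - [40,0,-150,0,0,0,0.7]
    - [40,0,-150,0,0,0,0.7]

```text
time: 30.45
position: [0.3734, -0.2238, 0.1419]
orientation: [0.0, 1.0, -0.002, 0.001]
force: [-0.4, 0.7, -0.6]
gripper_width: 0.0598
finger_force: 0.0
```

```bash
python3 -c "
from h import *
s=env.sense();print(s['position'],s['force'],s['gripper_width'])
a=env.get_image('scene');w=env.get_image('wrist');cm=env.camera_model('wrist')
o=env.outline_of('wrist','start_knob')
if o: print('knob',o[0]['confidence'],ray(cm,o[0]['centre'],.03))
for l in('stain_bottle','xylene_bottle','petri_1'):print(l,[np.round(k['centre'],1).tolist() for k in env.outline_of('scene',l)[:2]])
cv2.imwrite('pics/p10.png',cv2.hconcat([cv2.resize(a[90:200,245:365,::-1],(436,400),interpolation=2),cv2.resize(w[100:340,150:368,::-1],(363,400))]))"
```

```text
[ 0.37336004 -0.22375753  0.14191563] [-0.3561379   0.74217253 -0.60244179] 0.059816034353905444
knob 0.69 [ 0.43031692 -0.2224967   0.03      ]
stain_bottle [[198.9, 208.1]]
xylene_bottle [[204.4, 178.5]]
petri_1 [[299.1, 264.0], [258.0, 309.6]]
```

View pics/p10.png

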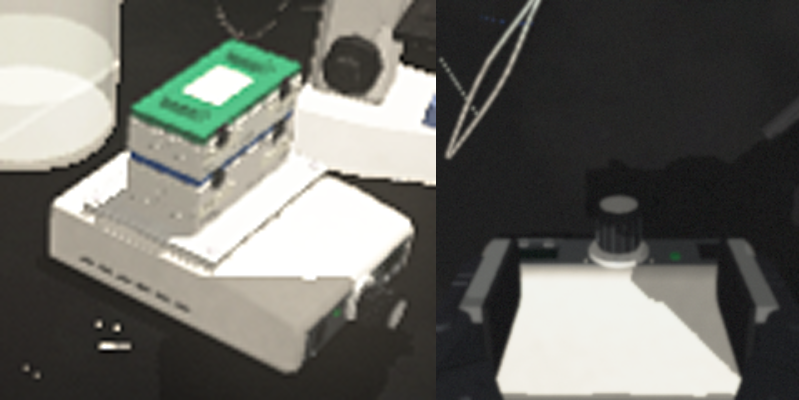

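The stack is flush and the knob is back at its rest position (x 0.430). Next I'll recheck the pink dish, whose centre had shifted, and then hand in.

```bash
python3 -c "
from h import *
im=env.get_image('scene')
for o in env.outline_of('scene','petri_2')[:2]:
  ys,xs=np.nonzero(o['pixels']);print(xs.min(),xs.max(),ys.min(),ys.max())
im0=cv2.imread('pics/scene0.png')[...,::-1]
print(np.abs(im[250:282,280:300].astype(int)-im0[250:282,280:300]).mean(),[int(x) for x in im[264,280:316].max(1)],[int(x) for x in im0[264,280:316].max(1)])
print(env.close_job())"
```

```text
284 311 252 277
280 326 102 138
12.378645833333334 [46, 47, 45, 47, 113, 196, 228, 225, 222, 217, 227, 221, 191, 172, 199, 232, 231, 230, 230, 230, 230, 231, 232, 231, 232, 232, 232, 233, 234, 229, 206, 223, 162, 16, 22, 24] [48, 48, 45, 47, 101, 175, 206, 202, 200, 195, 205, 199, 169, 152, 176, 210, 210, 209, 209, 210, 209, 213, 213, 213, 213, 213, 214, 214, 215, 205, 184, 199, 141, 13, 21, 23]
the job is handed in; nothing more can be done
None
```

The job is handed in at about 31 s of the 72 s allowed: the lid is shut, both boxes are locked on the shaker, the knob was pulled to its stop, held about 1 s and sprang back, and the bottles and dishes show no movement in the images.

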